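Tip the sorting board, vials to the trough, flat slide case to the tray

TASK

Two round seed vials and a flat white slide case lie on the hinged sorting board. Lift the board by its ball knob so that both vials roll off into the trough behind it while the case stays on the board; do not touch the vials with the gripper. Then let the board down flat again and put the slide case into the open grey parts tray.

Things in the scene. Friction and masses are not known exactly. Their poses are not given: they have to be found in the camera images.
- board (a joint): tilt of the plywood sorting board, rad: 0 lying flat, 0.35 (20 degrees) at its stop, knob edge raised. Board 163 mm (x) by 192 mm (y), top 60 mm above the bench; a lip 6 mm high along the knob edge only, the opposite edge (over the trough) open. Its stand is fixed. Lifting takes about 4 N at the knob; let go, the board sinks back flat by itself
- knob (a point): centre of the black ball knob, 30 mm in diameter, on a thin stem outside the board's lip, 33 mm above the board's top. Its frame tilts with the board; x points over the board to the trough, z up. The hinge line runs along y, 188 mm in +x and 43 mm in -z from here (in its frame). With the board at its stop the knob is about 62 mm higher
- trough (a point): middle of the inner floor of the fixed trough behind the board, 6 mm above the bench; inside it is 88 mm (x) by 220 mm (y), its far wall and end walls 86 mm high, its wall under the board 40 mm. x points away from the board, y along the trough
- vial_a: seed vial with a red cap lying on the board, 22 mm in diameter, 69 mm long, 22 g. Origin at the middle of its foot, z along its axis to the cap; lying, the axis runs roughly along the hinge
- vial_b: seed vial with a white cap, otherwise the same as the other, lying on the board
- slide_case: flat white plastic case for microscope slides, lying on the board, 80 mm (x) by 32 mm (y) by 12 mm thick, about 30 g. Origin at the centre of its underside, z up, its length roughly across the hinge line. It stays by friction when the board is tipped
- parts_tray: open grey plastic tray fixed to the bench, 100 mm (x) by 140 mm (y) by 40 mm high, walls and floor 4 mm thick. Origin at the centre of its underside. Mind the room's hose: it hangs from ceiling to floor beside the robot, 0.05 m ahead of the base axis and 0.28 m to its left, and a wide shoulder can strike it when the arm turns to the left

How it is judged:
By the outcome, as a careful person would: the job done as asked, in the order asked, and still so for the second after the job is handed in, with the robot touching nothing.
It also fails if it takes over 40 s, if anything falls off the work surface, if the arm or the gripper's body presses on something with over 40 N, if the wrist force passes 120 N, or if a joint passes its speed limit or range.

ROBOT

A 7-joint arm with a two-finger parallel gripper is mounted at the origin on a cart in front of the work surface, level with it; the furniture and walls round the work are solid. World frame = base frame: x ahead of the robot, y to its left, z up, the work surface at z = 0. Lengths are in mm, angles in degrees, forces in N, time in s.
With the tool pointing down it reaches from about 350 to 900 mm from the base axis. Payload 19.9 kg.
Tool frame: the origin (TCP) lies between the finger pads; the fingertips stand 14 mm ahead of it and the grasp point (between the pads) lies 5 mm behind it (tips_ahead is the distance from the TCP to the fingertips, in mm); z points along the fingers, y is the line along which they close (so a half turn about z gives the same grasp; the last joint's range is limited). The gripper opens to 94 mm and grips with 3 to 60 N. Pads are 16 mm wide; open, the fingers measure 119 mm over their backs; the gripper's body (75 mm by 177 mm) begins 78 mm behind the grasp point.
Start: joints at [72.565, 23.915, -0.59, 92.452, 0.269, 63.638, -3.037], TCP at [162.361, -603.522, 219.425] pointing down, gripper open.
Joint ranges: [-161.28, 161.28], [-22.2, 115.67], [-73.04, 71.86], [3.21, 147.25], [-68.34, 248.33], [10.77, 114.83], [-161.83, 161.83]. Speed limits (degrees/s): [108.29, 108.29, 136.94, 136.94, 172.46, 172.46, 172.46].

INTERFACE

Orientations are given as a 3x3 rotation matrix whose columns are the frame's x, y, z axes.
In Python, from rig import * gives the robot as it stands.
- The arm moves only by the shell command python3 -m pendant 'ROWS' [FORCE]. ROWS is text: rows parted by semicolons, each of 7 numbers parted by spaces: the shift along the tool's x, y, z scaled (see below), then the turn, a rotation vector about the tool's x, y, z scaled (see below), then the opening, from 0 (shut) to 1 (fully open). In form: x y z rx ry rz hand; .... A call has 1 to 10 rows; each row shifts and turns the commanded pose from where the row before left it, along the tool's axes as they then stand; what a row does not reach is not made up. The controller multiplies each number of a shift by 4 cm and each number of a turn by 6 degrees. A row lasts 1/8 s, in which the tool goes at most 62.5 mm and 10.7 degrees, less where a joint would pass 70% of its speed; a pose out of reach is approached as far as the arm can. A call with a number of a shift or a turn outside -1 to 1 is refused whole. A call with a gripper value outside its range is refused whole. The fingers move at their own pace and stop on an object; FORCE is the grip in N (left out, the last holds). Time passes only in rows, so rows that do not move let the fingers close. It gives the time, the measured TCP pose, the force, the opening and the grip force at its end, in the units of the state.
- state(): the state, without advancing time (a new reading comes with each control period).
- get_image(name): name is "scene" or "side" or "wrist"; returns the picture (420x560x3 uint8, red, green, blue); there is no depth.
- camera_model(name): a dict with "intrinsics" (3x3 intrinsics, pixels), "world_to_cam" (4x4, takes a point from world to camera coordinates); the wrist camera has in their place "T_tool_cam" (4x4, takes a point from camera to tool coordinates, whose origin is the TCP and whose axes are the flange's). Camera axes: x right, y down, z forward; pixel columns grow to the right and rows downward; lengths in mm; the calibration is good to about 2 mm. The wrist camera is an equidistant fisheye: a pixel r from the principal point sees the ray r / f radians off the axis. A picture is of the moment at which its call begins: read the wrist's pose just before it. camera_model takes no time and is no camera call.
- sign_off(): hands the job in; it is judged then, once.
Trained networks look in the newest picture that a camera, given by its name, has taken for a name from the list of things; names that differ only in an ending like _2 or _b are one class to them, and where a whole thing is asked for, a point or a joint stands for the part that bears it (a point fixed in the world has none). Each returns a list of dicts, best first, with "confidence" (0 to 1); they miss things now and then, are a little off and sometimes report something else, mostly with a low value. They report only what shows in the picture. A call takes as long as a camera call.
- boxes_of(camera, label): "xyz" ([x, y, z] in mm, in world coordinates, good to about 4 mm: the middle of the surface that is visible of it).
- cut_out(camera, label): "mask" (420x560 bool, what is visible of it).
The state is a dict: "clock": time; "joints": joint angles; "joint_vel": joint speeds; "joint_torque": joint torques, N m; "position": TCP position; "ee_rot": TCP orientation; "wrist_force": force on the tool from outside, world axes, zero at the start; "ft_torque": the same for the moment, N m; "width": finger opening in mm; "finger_force": force on a finger pad.
Only numpy, scipy, OpenCV 4.12 (cv2) and the standard library are available. Lean on these libraries where they do the work, as an engineer would, in place of code of your own. Each camera call takes 0.05 s, during which the arm holds its last target. There are 200 camera calls.

## Working session

There is one attempt and no reset: what is moved stays moved. The work goes in short steps, Python scripts to look and compute and a shell command to move; the robot and the scene stay as the last step left them, time stands still between calls to the robot, and variables do not carry over. Pictures are saved under pics/ and viewed, at most 10 in all, crops included, and the job is handed in when it is done.

```bash
mkdir -p pics
cat > h.py <<'E'
from rig import *
import numpy as np, cv2
E
python3 - <<'E'
from h import *
ims=[]
for c in ("scene","side"):
    im=get_image(c); ims.append(im)
    for l in ("knob","vial_a","vial_b","slide_case","parts_tray","trough","board"):
        try: print(c,l,[(np.round(d["xyz"]),round(d["confidence"],2)) for d in boxes_of(c,l)][:3])
        except Exception as e: print(c,l,e)
    m=camera_model(c); print(np.round(np.linalg.inv(np.array(m["world_to_cam"])),2).tolist())
cv2.imwrite("pics/a.png",cv2.resize(np.hstack(ims)[:,:,::-1],(800,300),interpolation=cv2.INTER_AREA))
s=state();print(s)
E
```

```text
scene knob [(array([ 490., -402.,   65.]), 0.72)]
scene vial_a [(array([ 510., -314.,   35.]), 0.35)]
scene vial_b [(array([ 510., -314.,   35.]), 0.35)]
scene slide_case [(array([ 542., -433.,   71.]), 0.35)]
scene parts_tray [(array([ 350., -274.,    9.]), 0.7), (array([ 546., -433.,   72.]), 0.62), (array([ 513., -311.,   32.]), 0.22)]
scene trough [(array([ 514., -311.,   33.]), 0.91)]
scene board [(array([ 493., -400.,   60.]), 0.83)]
[[0.44, -0.47, 0.77, -161.93], [-0.9, -0.21, 0.38, -666.13], [-0.02, -0.86, -0.52, 509.39], [0.0, 0.0, 0.0, 1.0]]
side knob [(array([ 541., -359.,   58.]), 0.8)]
side vial_a [(array([ 580., -391.,   81.]), 0.69), (array([ 563., -428.,   80.]), 0.56)]
side vial_b [(array([ 580., -391.,   81.]), 0.69), (array([ 563., -428.,   80.]), 0.56)]
side slide_case [(array([ 503., -373.,   75.]), 0.86)]
side parts_tray [(array([ 349., -286.,   12.]), 0.83)]
side trough [(array([ 578., -309.,   57.]), 0.93), (array([ 579., -388.,   83.]), 0.22)]
side board [(array([ 544., -360.,   57.]), 0.97)]
[[-1.0, 0.01, 0.02, 461.63], [-0.01, 0.64, -0.77, 324.84], [-0.02, 
[... 177 characters left out ...]
joint_vel': array([-0.03720183,  0.06135198, -0.03548668,  0.03501353, -0.12171036,
        0.0778792 , -0.0624741 ]), 'joint_torque': array([-1.50587068e-03, -8.50981092e+01,  6.37697764e-01, -4.26271749e+01,
       -4.89560666e-02,  1.38609673e-02,  1.95705979e-05]), 'position': array([ 162.36296057, -603.52312764,  219.44740779]), 'ee_rot': array([[ 9.65671023e-01,  2.59768114e-01, -5.32511136e-05],
       [ 2.59768117e-01, -9.65671022e-01,  5.07928338e-05],
       [-3.82286987e-05, -6.28821093e-05, -9.99999997e-01]]), 'wrist_force': array([-0.1406729 , -0.00302588,  0.0181242 ]), 'ft_torque': array([-0.07316192,  0.02869784,  0.00840727]), 'finger_force': 0.0, 'width': 94.05401084675654}
```

View pics/a.png

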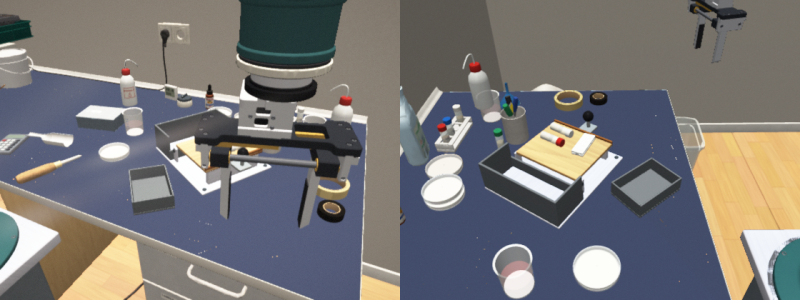

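Run:
```python
from h import *
im=get_image("side")
cv2.imwrite("pics/b.png",cv2.resize(im[110:320,80:430][:,:,::-1],(800,480),interpolation=cv2.INTER_CUBIC))
for l in ("knob","slide_case","parts_tray","trough","board","vial_a"):
    for d in cut_out("side",l)[:2]:
        m=d["mask"].astype(np.uint8); c=cv2.findContours(m,0,1)[0]; c=max(c,key=cv2.contourArea)
        print(l,round(d["confidence"],2),np.round(cv2.minAreaRect(c)[0]),cv2.boxPoints(cv2.minAreaRect(c)).round().tolist())
m=camera_model("side");print(m)
```

```text
knob 0.84 [234. 207.] [[162.0, 212.0], [252.0, 137.0], [306.0, 203.0], [216.0, 278.0]]
slide_case 0.83 [256. 202.] [[239.0, 212.0], [259.0, 181.0], [274.0, 191.0], [253.0, 222.0]]
parts_tray 0.62 [345. 259.] [[289.0, 260.0], [365.0, 208.0], [401.0, 259.0], [324.0, 311.0]]
trough 0.88 [215. 238.] [[99.0, 234.0], [247.0, 127.0], [330.0, 242.0], [182.0, 349.0]]
board 0.61 [234. 208.] [[160.0, 212.0], [254.0, 138.0], [307.0, 205.0], [213.0, 279.0]]
board 0.55 [215. 239.] [[100.0, 234.0], [249.0, 129.0], [330.0, 244.0], [181.0, 349.0]]
vial_a 0.88 [214. 194.] [[195.0, 192.0], [200.0, 181.0], [232.0, 195.0], [228.0, 206.0]]
vial_a 0.71 [226. 181.] [[208.0, 179.0], [213.0, 168.0], [245.0, 183.0], [239.0, 195.0]]
{'intrinsics': array([[488.88997286,   0.        , 270.17124194],
       [  0.        , 488.88997286, 208.92469118],
       [  0.        ,   0.        ,   1.        ]]), 'world_to_cam': array([[-9.99842033e-01, -8.61203191e-03, -1.55480236e-02,
         4.74118341e+02],
       [ 6.52064325e-03,  6.36044141e-01, -7.71625124e-01,
         2.74798301e+02],
       [ 1.65344895e-02, -7.71604616e-01, -6.35887511e-01,
         6.42224858e+02],
       [ 0.00000000e+00,  0.00000000e+00,  0.00000000e+00,
         1.00000000e+00]])}
```

View pics/b.png

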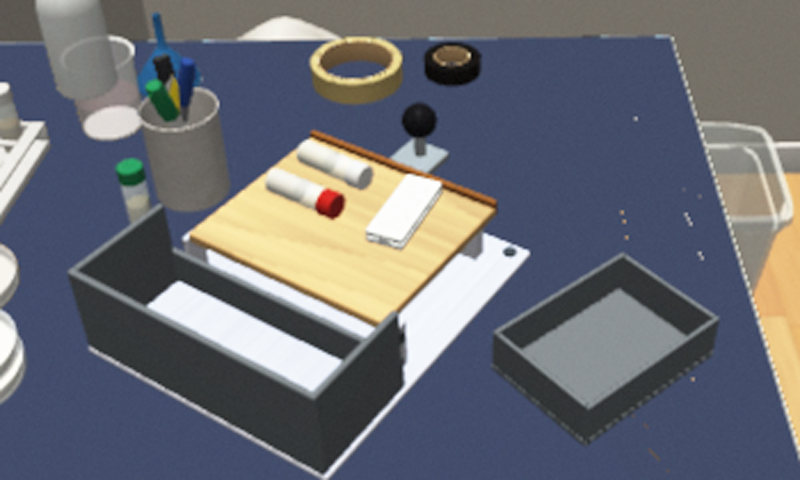

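```bash
cat >> h.py <<'E'
def ray(px,z,cam="side"):
    m=camera_model(cam);K=np.array(m["intrinsics"]);T=np.linalg.inv(np.array(m["world_to_cam"]))
    d=T[:3,:3]@np.linalg.inv(K)@np.array([px[0],px[1],1.]);o=T[:3,3]
    return o+d*(z-o[2])/d[2]
def crop(u,v,z): return ray((80+u*.4375,110+v*.4375),z)
E
python3 - <<'E'
from h import *
print("knob",crop(420,121,93))
for p in [(313,133,66),(496,205,66),(385,319,60),(191,238,60)]: print("board",crop(*p))
for p in [(402,176,72),(442,183,72),(408,237,72),(369,233,72)]: print("case",crop(*p))
for p in [(622,257,40),(717,320,40),(588,405,40),(495,335,40)]: print("tray",crop(*p))
E
```

```text
knob [ 489.22569446 -464.69013132   93.        ]
board [ 584.7184196  -487.11239292   66.        ]
board [ 426.90711878 -383.17424729   66.        ]
board [ 511.58510991 -258.39217906   60.        ]
board [ 669.56493903 -351.29677166   60.        ]
case [ 503.70364692 -415.08181901   72.        ]
case [ 470.55416889 -405.1325559    72.        ]
case [ 496.60987946 -336.5475433    72.        ]
case [ 527.08699761 -341.68103943   72.        ]
tray [ 327.21280425 -348.15870274   40.        ]
tray [ 265.16514272 -276.04579509   40.        ]
tray [ 369.31504893 -193.04037942   40.        ]
tray [ 431.24565205 -261.44863329   40.        ]
```

```bash
cat >> h.py <<'E'
from scipy.spatial.transform import Rotation as Ro
def plan(target,yaw_y,n,tilt=True):
    """constant row, n times, from present pose to tool down with tool y at azimuth yaw_y deg"""
    s=state();p=np.array(s["position"]);R=np.array(s["ee_rot"])
    a=np.radians(yaw_y);y=np.array([np.cos(a),np.sin(a),0]);z=np.array([0,0,-1.]);x=np.cross(y,z)
    rv=Ro.from_matrix(R.T@np.column_stack([x,y,z])).as_rotvec()/n
    S=sum(Ro.from_rotvec(rv*k).as_matrix() for k in range(n))
    d=np.linalg.solve(S,R.T@(np.array(target)-p))
    print("row x%d:"%n,np.round(d/40,3),np.round(np.degrees(rv)/6,3))
E
python3 - <<'E'
from h import *
plan((489,-465,175),-32,10)
E
```

```text
row x10: [0.89  0.179 0.111] [-0.    -0.    -0.716]
```

```bash
python3 -m pendant '.89 .18 .11 0 0 -.716 1;.89 .18 .11 0 0 -.716 1;.89 .18 .11 0 0 -.716 1;.89 .18 .11 0 0 -.716 1;.89 .18 .11 0 0 -.716 1;.89 .18 .11 0 0 -.716 1;.89 .18 .11 0 0 -.716 1;.89 .18 .11 0 0 -.716 1;.89 .18 .11 0 0 -.716 1;.89 .18 .11 0 0 -.716 1' 12
python3 -m pendant '0 0 0 0 0 0 1;0 0 0 0 0 0 1'
python3 - <<'E'
from h import *
s=state();im=get_image("wrist");cv2.imwrite("pics/c.png",im[:,:,::-1])
m=camera_model("wrist");print(m,s["position"],s["ee_rot"])
E
```

```text
clock: 2.4
position: [491.9, -462.7, 174.9]
ee_rot: [[0.524, 0.852, 0.0], [0.852, -0.524, 0.001], [0.001, -0.0, -1.0]]
wrist_force: [0.6, -0.3, -0.4]
width: 94.3
finger_force: 0.0
clock: 2.65
position: [489.7, -464.7, 175.2]
ee_rot: [[0.529, 0.849, -0.0], [0.849, -0.529, 0.0], [0.0, -0.0, -1.0]]
wrist_force: [-0.3, -1.0, 0.9]
width: 94.2
finger_force: 0.0
{'intrinsics': array([[325.1922621 ,   0.        , 284.01384334],
       [  0.        , 325.1922621 , 213.77562578],
       [  0.        ,   0.        ,   1.        ]]), 'T_tool_cam': array([[ 3.81062858e-04, -9.59166406e-01, -2.82842111e-01,
         8.44742368e+01],
       [ 9.99999597e-01,  1.35717530e-04,  8.87021416e-04,
         5.80739503e-02],
       [-8.12414511e-04, -2.82842335e-01,  9.59166072e-01,
        -1.65459214e+02],
       [ 0.00000000e+00,  0.00000000e+00,  0.00000000e+00,
         1.00000000e+00]])} [ 489.67209491 -464.68265098  175.19048975] [[ 5.28610260e-01  8.48864607e-01 -2.67136335e-04]
 [ 8.48864648e-01 -5.28610215e-01  2.23361913e-04]
 [ 4.83930271e-05 -3.44833990e-04 -9.99999939e-01]]
```

View pics/c.png

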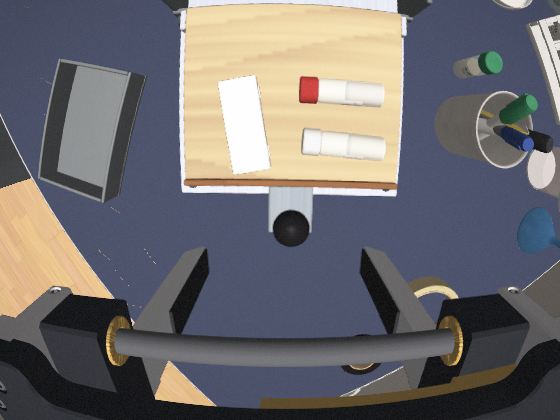

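The wrist view shows the knob at (291,228), the lip nearly level (yaw right within 1°), the case around (244,125), and the vials at (342,92) and (343,144).

```bash
cat >> h.py <<'E'
def wray(px,z,s=None):
    s=s or state();m=camera_model("wrist");K=m["intrinsics"];T=np.array(m["T_tool_cam"])
    u=np.array([px[0]-K[0,2],px[1]-K[1,2]])/K[0,0];r=np.hypot(*u)
    d=np.r_[np.sin(r)*u/max(r,1e-9),np.cos(r)];R=np.array(s["ee_rot"])
    d=R@T[:3,:3]@d;o=np.array(s["position"])+R@T[:3,3]
    return o+d*(z-o[2])/d[2]
E
python3 - <<'E'
from h import *
k=wray((291,228),93);print("knob",k)
c=[wray(p,72) for p in ((218,82),(256,75),(270,170),(233,175))];print("case",np.mean(c,0),np.round(c))
print("lip",wray((185,180),66),wray((397,185),66))
plan((k[0],k[1],88),-32.5,4)
E
```

```text
knob [ 493.79326929 -468.87283335   93.        ]
case [ 504.17137305 -379.50852268   72.        ] [[ 506. -337.   72.]
 [ 535. -349.   72.]
 [ 502. -423.   72.]
 [ 474. -409.   72.]]
lip [ 433.35050074 -389.74818632   66.        ] [ 591.27971221 -493.34054293   66.        ]
row x4: [-0.003  0.037  0.545] [-0.001  0.001  0.021]
```

```bash
python3 -m pendant '0 .02 .55 0 0 .02 1;0 .02 .55 0 0 .02 1;0 .02 .55 0 0 .02 1;-.02 .02 .53 0 0 .02 1;0 0 0 0 0 0 .6;0 0 0 0 0 0 .4;0 0 0 0 0 0 .2;0 0 0 0 0 0 .2;0 0 0 0 0 0 .2' 12
```

```text
clock: 3.82
position: [491.5, -467.6, 88.5]
ee_rot: [[0.537, 0.844, 0.0], [0.844, -0.537, -0.0], [-0.0, 0.0, -1.0]]
wrist_force: [-0.7, -0.2, 0.2]
width: 47.3
finger_force: 0.0
```

```bash
python3 -m pendant '0 0 0 0 0 0 .1;0 0 0 0 0 0 .1;0 0 0 0 0 0 .1;0 0 0 0 0 0 .1;0 0 0 0 0 0 .1' 12
```

```text
clock: 4.45
position: [493.5, -468.6, 89.2]
ee_rot: [[0.536, 0.844, 0.004], [0.844, -0.536, -0.003], [-0.0, 0.005, -1.0]]
wrist_force: [11.0, -7.4, -2.9]
width: 29.1
finger_force: 12.0
```

```bash
python3 -m pendant '.05 .06 -.204 0 0 0 .1;.06 0 -.202 0 0 0 .1;.07 0 -.199 0 0 0 .1;.08 0 -.195 0 0 0 .1;.086 0 -.192 0 0 0 .1;.094 0 -.188 0 0 0 .1;.103 0 -.184 0 0 0 .1;.08 0 -.12 0 0 0 .1;0 0 0 0 0 0 .1;0 0 0 0 0 0 .1' 12
python3 - <<'E'
from h import *
a=get_image("side");
cv2.imwrite("pics/d.png",np.hstack([cv2.resize(a[60:340,60:433],(400,300)),cv2.resize(get_image("wrist"),(400,300))])[:,:,::-1])
E
```

```text
clock: 5.7
position: [506.9, -448.1, 147.7]
ee_rot: [[0.537, 0.844, 0.0], [0.844, -0.537, -0.0], [-0.0, 0.001, -1.0]]
wrist_force: [5.2, -5.1, -1.6]
width: 29.1
finger_force: 12.0
```

View pics/d.png

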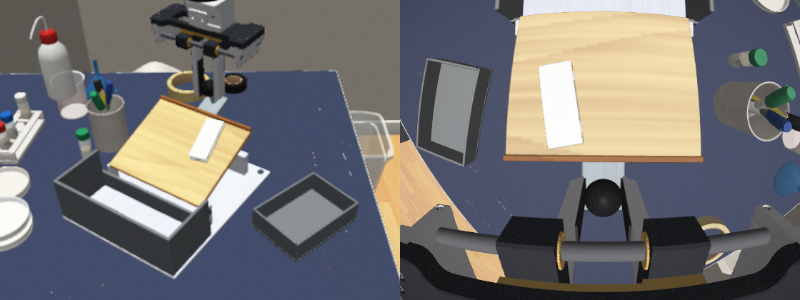

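Both vials have left the board and the case stayed on it. Next I'll lower the board along the reverse arc.

```bash
python3 -m pendant '-.08 0 .12 0 0 0 .1;-.103 0 .184 0 0 0 .1;-.094 0 .188 0 0 0 .1;-.086 0 .192 0 0 0 .1;-.08 0 .195 0 0 0 .1;-.07 0 .199 0 0 0 .1;-.06 0 .202 0 0 0 .1;-.05 0 .18 0 0 0 .1;0 0 .02 0 0 0 .1;0 0 0 0 0 0 .1' 12
python3 -m pendant '0 0 0 0 0 0 .6;0 0 0 0 0 0 .6;0 0 0 0 0 0 .6;0 0 0 0 0 0 .6;0 0 -.6 0 0 0 .6;0 0 -.8 0 0 0 .6;0 0 -.8 0 0 0 .6;0 0 -.4 0 0 0 .6'
python3 - <<'E'
from h import *
plan((502,-377,150),-20,4)
E
```

```text
clock: 7.05
position: [493.3, -469.1, 87.8]
ee_rot: [[0.537, 0.844, 0.0], [0.844, -0.537, 0.0], [0.0, 0.0, -1.0]]
wrist_force: [5.0, -4.6, -1.7]
width: 28.9
finger_force: 12.0
clock: 8.05
position: [493.7, -469.1, 194.1]
ee_rot: [[0.537, 0.844, 0.001], [0.844, -0.537, -0.001], [-0.0, 0.002, -1.0]]
wrist_force: [0.2, -0.7, -0.1]
width: 56.0
finger_force: 0.0
row x4: [ 0.534 -0.223  0.275] [ 0.004  0.001 -0.519]
```

Run:
```python
from h import *
s=state();im=get_image("wrist");cv2.imwrite("pics/e.png",im[:,:,::-1])
ms=[d for d in cut_out("wrist","slide_case")]
for d in ms[:2]:
    c=max(cv2.findContours(d["mask"].astype(np.uint8),0,1)[0],key=cv2.contourArea);q=cv2.boxPoints(cv2.minAreaRect(c))
    w=np.array([wray(p,70,s) for p in q]);print(d["confidence"],q.round().tolist(),w.mean(0),w.round().tolist())
```

```text
0.81 [[212.0, 82.0], [250.0, 75.0], [266.0, 164.0], [229.0, 171.0]] [ 504.99862554 -378.02657244   70.        ] [[505.0, -333.0, 70.0], [536.0, -347.0, 70.0], [505.0, -422.0, 70.0], [473.0, -409.0, 70.0]]
```

View pics/e.png

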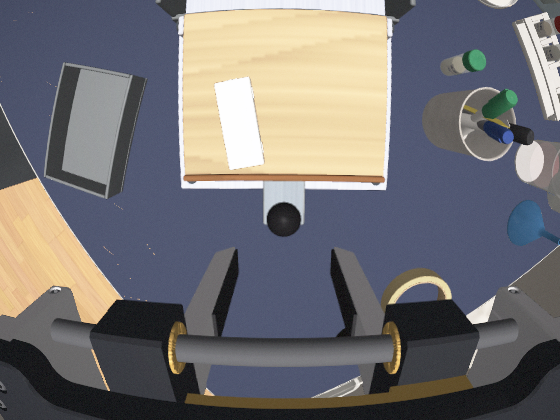

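```bash
python3 -c "
from h import *
plan((504.5,-378.5,130),-22.5,5)"
```

```text
row x5: [ 0.425 -0.17   0.318] [ 0.004  0.001 -0.332]
```

```bash
python3 -m pendant '.425 -.17 .318 0 0 -.332 .7;.425 -.17 .318 0 0 -.332 .7;.425 -.17 .318 0 0 -.332 .7;.425 -.17 .318 0 0 -.332 .7;.425 -.17 .318 0 0 -.332 .7;0 0 0 0 0 0 .7;0 0 0 0 0 0 .7' 12
python3 - <<'E'
from h import *
s=state();im=get_image("wrist")
cv2.imwrite("pics/f.png",im[:,:,::-1])
plan((504.5,-378.5,75.7),-22.5,3)
E
```

```text
clock: 9.02
position: [504.0, -378.8, 128.9]
ee_rot: [[0.384, 0.923, 0.0], [0.923, -0.384, -0.0], [-0.0, 0.0, -1.0]]
wrist_force: [0.5, -0.1, -0.0]
width: 66.0
finger_force: 0.0
row x3: [0.005 0.003 0.445] [ 0.001  0.001 -0.005]
```

View pics/f.png

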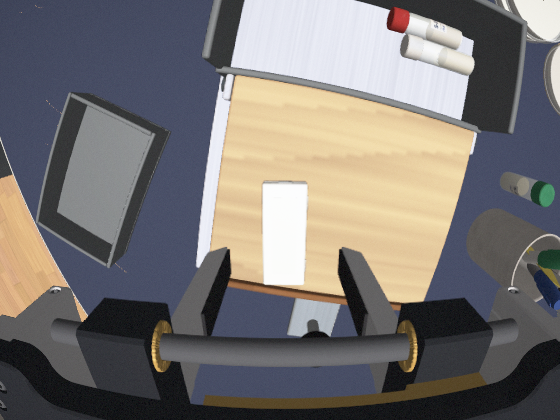

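Both vials lie in the trough at (425,22) and (437,54). The case at (285,232) is centred between the fingers and square to them, so I'll grasp it.

```bash
python3 -m pendant '0 0 .445 0 0 0 .6;0 0 .445 0 0 0 .6;0 0 .445 0 0 0 .6;0 0 0 0 0 0 .45;0 0 0 0 0 0 .2;0 0 0 0 0 0 .2;0 0 0 0 0 0 .2;0 0 0 0 0 0 .2;0 0 0 0 0 0 .2' 12
python3 -m pendant '0 0 0 0 0 0 .2;0 0 0 0 0 0 .2;0 0 -.3 0 0 0 .2;0 0 -.8 0 0 0 .2;0 0 -.8 0 0 0 .2'
python3 -c "
from h import *
plan((352,-272,140),-51.5,7)"
```

```text
clock: 10.2
position: [504.0, -378.0, 75.4]
ee_rot: [[0.383, 0.924, -0.0], [0.924, -0.383, 0.0], [0.0, -0.0, -1.0]]
wrist_force: [-0.0, 0.6, -0.5]
width: 31.5
finger_force: 12.0
clock: 10.82
position: [504.1, -377.9, 153.1]
ee_rot: [[0.383, 0.924, 0.0], [0.924, -0.383, -0.0], [0.0, 0.0, -1.0]]
wrist_force: [0.9, -0.7, -0.2]
width: 32.0
finger_force: 12.0
row x7: [-0.001 -0.669  0.047] [ 0.    -0.     0.691]
```

```bash
python3 -c "
from h import *
s=dict(position=[504.,-378.8,128.9],ee_rot=[[.384,.923,0],[.923,-.384,0],[0,0,-1]])
w=np.array([wray(p,40,s) for p in ((70,93),(168,130),(110,267),(38,220))]);print(w.mean(0),w.round())
plan((352,-274,140),-51.5,7)"
```

```text
[ 357.33296645 -274.36249842   40.        ] [[ 375. -193.   40.]
 [ 449. -269.   40.]
 [ 333. -355.   40.]
 [ 273. -280.   40.]]
row x7: [-0.007 -0.665  0.047] [ 0.    -0.     0.691]
```

```bash
python3 -m pendant '0 -.66 .047 0 0 .715 .2;0 -.66 .047 0 0 .715 .2;0 -.66 .047 0 0 .715 .2;0 -.66 .047 0 0 .715 .2;0 -.66 .047 0 0 .715 .2;0 -.66 .047 0 0 .715 .2;0 -.66 .047 0 0 .715 .2;0 0 0 0 0 0 .2;0 0 0 0 0 0 .2'
python3 - <<'E'
from h import *
plan((355,-273.5,60),-52.7,3)
plan((355,-273.5,23),-52.7,5)
a=get_image("side")
cv2.imwrite("pics/g.png",np.hstack([cv2.resize(a[100:340,200:520],(400,300)),cv2.resize(get_image("wrist"),(400,300))])[:,:,::-1])
E
```

```text
clock: 11.95
position: [355.7, -272.7, 138.9]
ee_rot: [[0.793, 0.609, 0.001], [0.609, -0.793, -0.001], [0.0, 0.001, -1.0]]
wrist_force: [0.1, 0.0, -1.2]
width: 31.9
finger_force: 12.0
row x3: [-0.009  0.001  0.658] [ 0.004 -0.001  0.013]
row x5: [-0.005  0.001  0.58 ] [ 0.002 -0.001  0.008]
```

View pics/g.png

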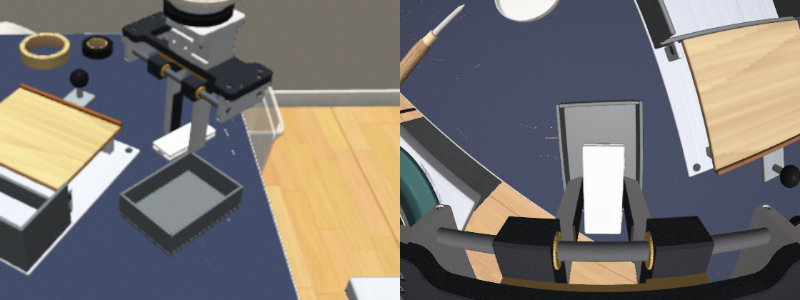

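The case is held above the tray and aligned with it, so I'll lower it and release with a small opening.

```bash
python3 -m pendant '0 0 .6 0 0 0 .2;0 0 .6 0 0 0 .2;0 0 .6 0 0 0 .2;0 0 .6 0 0 0 .2;0 0 .4 0 0 0 .2;0 0 .14 0 0 0 .2;0 0 0 0 0 0 .2;0 0 0 0 0 0 .2'
python3 -m pendant '0 0 0 0 0 0 .46;0 0 0 0 0 0 .46;0 0 0 0 0 0 .46;0 0 -.3 0 0 0 .46;0 0 -.8 0 0 0 .46;0 0 -.9 0 0 0 .46;0 0 -.9 0 0 0 .46;0 0 -.9 0 0 0 .46;0 0 0 0 0 0 .46;0 0 0 0 0 0 .46'
python3 - <<'E'
from h import *
a=get_image("side")
cv2.imwrite("pics/h.png",np.hstack([cv2.resize(a[100:340,120:440],(400,300)),cv2.resize(get_image("wrist"),(400,300))])[:,:,::-1])
E
```

```text
clock: 13.05
position: [355.4, -272.5, 21.3]
ee_rot: [[0.794, 0.608, 0.001], [0.608, -0.794, -0.001], [0.0, 0.001, -1.0]]
wrist_force: [-0.7, 0.5, 0.1]
width: 31.9
finger_force: 12.0
clock: 14.3
position: [354.8, -272.0, 172.6]
ee_rot: [[0.794, 0.608, -0.0], [0.608, -0.794, -0.0], [-0.0, -0.0, -1.0]]
wrist_force: [0.7, -0.5, -0.8]
width: 43.0
finger_force: 0.0
```

View pics/h.png

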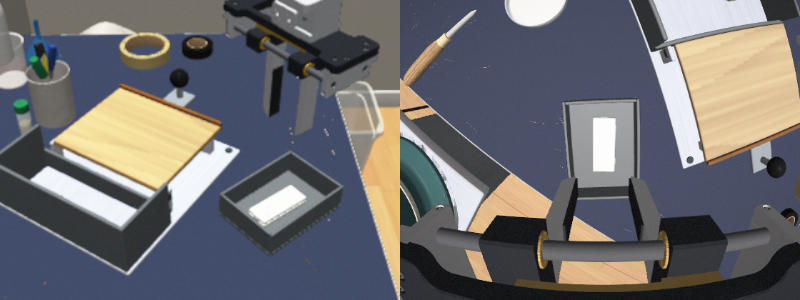

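The case lies flat in the tray, the board is flat, and the gripper is clear.

```bash
python3 -c "
from rig import *
print(sign_off())"
```

```text
the job is handed in; nothing more can be done
None
```

The job is handed in at about 14.4 s: both vials rolled into the trough without being touched, the board is flat again, and the slide case lies in the grey parts tray.

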